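# Swap the guide rod in the bushing stand and hold it

## Task

Swap the rod in the guide stand: lift the thin rod out of the stand's two bushings, drop it end-down into the free middle hole of the wooden rack and let it go; then take the thick rod from the rack and thread it down through the upper and then the lower bushing. Finish still holding the thick rod, spanning both bushings, its lower end showing below the lower bushing but hanging clear of the stand's base, ready for someone else to tighten the thumbscrew. Leave the centre punch standing in the rack and do not knock over or shove the glue bottle or the small wood offcut behind them.

Things in the scene. Friction and masses are not known exactly. Their poses are not given: they have to be found in the camera images.
- stand: Guide stand, fixed: dark wood base 130x110x15 mm, steel post at its +x side up to z 128, two steel arms (50 wide, x -50 to 10) one above the other, z 50-68 and 105-123, each with a 3 mm brass collar (opening 22) on a vertical 15.5 mm bore with 3 mm countersink, at x -20, y 0. Thumbscrew at the upper arm's +y side, to y 44. Origin: centre of base underside, z up.
- upper_bore (a point): Centre of the upper bushing's mouth, on top of its brass collar, 126 mm above the stand's underside; the bore runs straight down.
- lower_bore (a point): Centre of the lower bushing's mouth, on top of its brass collar, 71 mm above the stand's underside, straight below upper_bore; the bushing's underside is at 50 mm and the base's top at 15 mm.
- rack: Light wooden rack, fixed, 56x180x60 mm, with three vertical blind holes in a row at y = -60, 0, +60 mm, 15.5 mm in diameter, 50 mm deep (floor at z 10), slightly chamfered. Thick rod in one end hole, centre punch in the other; which is which varies. Origin: centre of its underside, z up.
- free_hole (a point): Centre of the mouth of the rack's middle hole, which is free, at the rack's top face (60 mm up).
- thin_rod: Thin plain steel rod, 8 mm in diameter, 180 mm long, about 70 g, standing through both bushings with its lower end on the stand's base, loose in the bores. Origin: centre of its lower end; z along the rod to its upper end.
- thick_rod: Thick plain steel rod, 12 mm in diameter, 180 mm long, about 160 g, the lower end chamfered 2 mm, standing in an end hole of the rack with 130 mm showing. Origin: centre of its lower end; z along the rod to its upper end.
- punch: Dark steel centre punch, 12 mm in diameter and 130 mm long, tapering to a point at the top, standing in the other end hole of the rack. To be left there. Origin: centre of its lower end; z up.
- glue: Glue bottle, 58 mm in diameter, 164 mm high, standing on the bench. Origin: centre of its underside.
- offcut: Small light wood offcut, 45 x 60 x 20 mm, lying on the bench. Origin: centre of its underside.

How it is judged:
By the outcome, as a careful person would: the job done as asked, in the order asked, and still so for the second after the job is handed in, while the arm keeps its last pose, push and grip.
It also fails if it takes over 64 s, if anything falls off the work surface, if the arm or the gripper's body presses on something with over 40 N, if the wrist force passes 120 N, or if a joint passes its speed limit or range.

## Robot

A 7-joint arm with a two-finger parallel gripper is mounted at the origin on a cart in front of the work surface, level with it; the furniture and walls round the work are solid. World frame = base frame: x ahead of the robot, y to its left, z up, the work surface at z = 0. Lengths are in m, angles in rad, forces in N, time in s.
With the tool pointing down it reaches from about 0.35 to 0.9 m from the base axis. Payload 8.1 kg.
Tool frame: the origin (TCP) lies on the front face of the gripper's body, between the roots of the fingers; the fingertips stand 66 mm ahead of it and the grasp point (between the pads) lies 47 mm ahead of it; z points along the fingers, y is the line along which they close (so a half turn about z gives the same grasp; the last joint's range is limited). The gripper opens to 92 mm and grips with 3 to 60 N. Pads are 19 mm wide; open, the fingers measure 130 mm over their backs; the gripper's body (75 mm by 190 mm) begins 47 mm behind the grasp point.
Start: joints at [1.136, 0.434, 0.025, 1.573, -0.012, 1.134, -0.075], TCP at [0.204, -0.591, 0.292] pointing down, gripper open.
Joint ranges: [-2.62, 2.62], [-0.44, 2.09], [-1.27, 1.32], [0.08, 2.57], [-1.32, 4.46], [0.12, 2], [-2.74, 2.74]. Speed limits (rad/s): [2.22, 2.22, 3.01, 3.01, 3.14, 3.14, 3.14].

## Interface

Orientations are given as a unit quaternion [x, y, z, w].
In Python, from workcell import ctrl gives the robot as it stands. Calls block until the motion is done:
- ctrl.move_ptp(position, orientation): joint-space move of the TCP to a pose.
- ctrl.servo_line(position, frame=None, speed=0.15, threshold=None): straight line of the TCP; frame=None keeps the orientation; speed is the mean speed in m/s. With threshold (N) it stops when the force on the tool has changed by that much, and returns True; else False.
- ctrl.goto_joints(angles): joint-space move.
- ctrl.move_gripper(opening, force=None): finger opening in m; force is the grip in N (None keeps the last); returns when the fingers have stopped.
- ctrl.hold(seconds).
- ctrl.ik(position, orientation): joint angles nearest the present ones, or None.
- ctrl.observe(): the state.
- ctrl.snapshot(name): name is "scene" or "top" or "wrist"; returns the picture (384x512x3 uint8, blue, green, red); there is no depth.
- ctrl.get_calibration(name): a dict with "K" (3x3 intrinsics, pixels), "R" (3x3) and "t" (3): a world point X has camera coordinates R X + t. Camera axes: x right, y down, z forward; pixel columns grow to the right and rows downward; lengths in m; the calibration is good to about 2 mm. The wrist camera is an equidistant fisheye: a pixel r from the principal point sees the ray r / f radians off the axis. A picture is of the moment at which its call begins: read the wrist's pose just before it. get_calibration takes no time and is no camera call; for the wrist camera it gives the pose at the moment of the call.
A pose or a line that the arm cannot do raises ctrl.PlanningError and nothing moves.
- ctrl.hand_in(): hands the job in; it is judged then, once.
Trained networks look in the newest picture that a camera, given by its name, has taken for a name from the list of things; names that differ only in an ending like _2 or _b are one class to them, and where a whole thing is asked for, a point or a joint stands for the part that bears it (a point fixed in the world has none). Each returns a list of dicts, best first, with "score" (0 to 1); they miss things now and then, are a little off and sometimes report something else, mostly with a low value. They report only what shows in the picture. A call takes as long as a camera call.
- ctrl.look_for(camera, query): "box" ([centre column, centre row, width, height] in pixels, round what is visible of it).
- ctrl.outline_of(camera, query): "mask" (384x512 bool, what is visible of it) and "box" ([centre column, centre row, width, height] in pixels, round what is visible of it).
- ctrl.landmark_of(camera, query): "pixel" ([column, row] in pixels: a listed point, or the origin of a listed thing).
The state is a dict: "t": time; "joint_pos": joint angles; "joint_vel": joint speeds; "joint_torque": joint torques, N m; "ee_pos": TCP position; "tool_rot": TCP orientation; "ft_force": force on the tool from outside, world axes, zero at the start; "moment": the same for the moment, N m; "width": finger opening in m; "gripper_force": force on a finger pad.
Only numpy, scipy, OpenCV 4.12 (cv2) and the standard library are available. Lean on these libraries where they do the work, as an engineer would, in place of code of your own. Each camera call takes 0.05 s, during which the arm holds its last target. There are 200 camera calls.

## Working session

There is one attempt and no reset: what is moved stays moved. The work goes in short steps, each a Python script; the robot and the scene stay as the last script left them, time stands still between calls to the robot, and variables do not carry over. Pictures are saved under pics/ and viewed, at most 10 in all, crops included, and the job is handed in when it is done.

```bash
mkdir -p pics; ls; cat > s1.py <<'E'
from workcell import ctrl
import cv2,numpy as np
ims=[]
for c in ["scene","top"]:
    im=ctrl.snapshot(c); ims.append(im)
    k=ctrl.get_calibration(c); print(c,np.round(k["K"],1).tolist(),np.round(k["R"],3).tolist(),np.round(k["t"],3).tolist())
    for q in ["upper_bore","lower_bore","free_hole","stand","rack","thin_rod","thick_rod","punch","glue","offcut"]:
        r=ctrl.landmark_of(c,q); print(q,[(np.round(d["pixel"],1).tolist(),round(d["score"],2)) for d in r[:2]])
cv2.imwrite("pics/scene.png",ims[0]);cv2.imwrite("pics/top.png",ims[1])
o=ctrl.observe();print(o["t"],o["ee_pos"],o["tool_rot"],o["width"])
E
python3 s1.py
```

```text
pics
scene [[419.4, 0.0, 258.7], [0.0, 419.4, 188.4], [0.0, 0.0, 1.0]] [[0.729, -0.685, 0.003], [-0.396, -0.426, -0.813], [0.558, 0.592, -0.582]] [-0.404, 0.332, 0.597]
upper_bore [([289.2, 269.1], 0.59)]
lower_bore [([289.2, 290.9], 0.81)]
free_hole [([175.8, 184.3], 0.64)]
stand [([296.7, 312.5], 0.65)]
rack [([180.0, 204.6], 0.69), ([173.7, 184.4], 0.55)]
thin_rod []
thick_rod []
punch []
glue [([292.6, 209.3], 0.91)]
offcut [([264.9, 202.7], 0.9)]
top [[410.2, 0.0, 248.4], [0.0, 410.2, 192.1], [0.0, 0.0, 1.0]] [[0.025, -0.999, -0.029], [-0.997, -0.023, -0.072], [0.071, 0.03, -0.997]] [0.048, 0.582, 1.176]
upper_bore [([335.3, 241.6], 0.92)]
lower_bore [([337.0, 242.3], 0.92), ([166.7, 216.5], 0.56)]
free_hole [([189.7, 218.9], 0.74)]
stand [([332.6, 233.4], 0.8)]
rack [([187.6, 219.0], 0.77)]
thin_rod [([327.9, 238.8], 0.35)]
thick_rod [([166.2, 215.5], 0.51)]
punch [([208.6, 218.0], 0.52)]
glue [([264.0, 158.7], 0.58)]
offcut [([238.6, 164.6], 0.55)]
1.1 [ 0.20355561 -0.59093913  0.2922432 ] [9.86281740e-01 1.65070679e-01 8.27184369e-07 2.55605389e-05] 0.0918781182689499
```

View pics/scene.png

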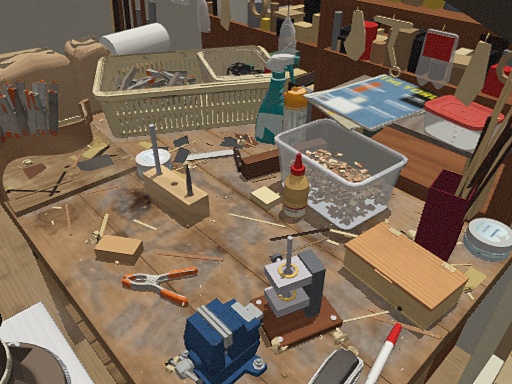

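View pics/top.png

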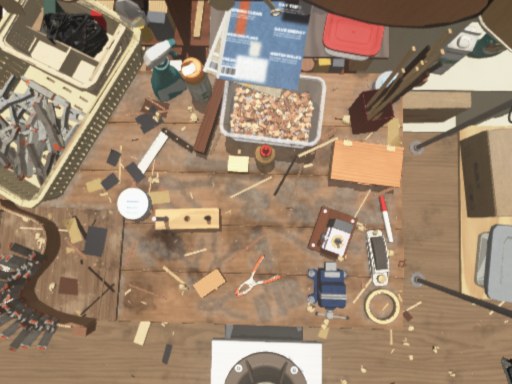

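```bash
cat > h.py <<'E'
from workcell import ctrl
import numpy as np
def tri(pix):
    # pix: {cam:(u,v)} pinhole cams
    A=[];b=[]
    for c,(u,v) in pix.items():
        k=ctrl.get_calibration(c);K,R,t=map(np.array,(k["K"],k["R"],k["t"]))
        P=K@np.c_[R,t]
        for r,x in ((0,u),(1,v)):
            row=x*P[2]-P[r];n=np.linalg.norm(row[:3]);A.append(row[:3]/n);b.append(-row[3]/n)
    X,res,_,_=np.linalg.lstsq(np.array(A),np.array(b),rcond=None);return X,res
def atz(c,p,z):
    k=ctrl.get_calibration(c);K,R,t=map(np.array,(k["K"],k["R"],k["t"]))
    d=R.T@np.linalg.inv(K)@[p[0],p[1],1];C=-R.T@t
    return C+d*(z-C[2])/d[2]
def proj(c,X):
    k=ctrl.get_calibration(c);K,R,t=map(np.array,(k["K"],k["R"],k["t"]))
    x=R@X+t
    return (K@x/x[2])[:2]
E
python3 - <<'E'
from h import *
D=dict(upper_bore=((289.2,269.1),(335.3,241.6),.126),lower_bore=((289.2,290.9),(337,242.3),.071),free_hole=((175.8,184.3),(189.7,218.9),.06),stand=((296.7,312.5),(332.6,233.4),0),rack=((180,204.6),(187.6,219),0),glue=((292.6,209.3),(264,158.7),0),offcut=((264.9,202.7),(238.6,164.6),0))
for n,(s,t,z) in D.items():
    X,r=tri(dict(scene=s,top=t));print(n,X.round(4),r,atz("scene",s,z).round(4),atz("top",t,z).round(4))
E
```

```text
upper_bore [ 0.4503 -0.1765  0.1218] [2.69115797e-05] [ 0.4502 -0.1813  0.126 ] [ 0.4478 -0.1731  0.126 ]
lower_bore [ 0.4453 -0.1867  0.0826] [4.47902601e-06] [ 0.4541 -0.1811  0.071 ] [ 0.4436 -0.1878  0.071 ]
free_hole [0.4987 0.2235 0.0601] [2.25916542e-06] [0.4996 0.2229 0.06  ] [0.4978 0.2241 0.06  ]
stand [ 0.4676 -0.1878  0.0087] [7.43251015e-06] [ 0.4745 -0.1847  0.    ] [ 0.466  -0.1879  0.    ]
rack [ 0.5037  0.2383 -0.0105] [0.00011306] [0.5024 0.2211 0.    ] [0.4975 0.2407 0.    ]
glue [0.6814 0.0184 0.0065] [3.91929985e-07] [0.6873 0.024  0.    ] [0.6828 0.0181 0.    ]
offcut [ 0.6642  0.0941 -0.0075] [2.74830505e-07] [0.657  0.0874 0.    ] [0.6634 0.0935 0.    ]
```

The thick rod is in the rack's left (+y) hole (scene px ~155,130), with the punch at the right (~189,180). The thin rod stands in the stand (~289,240). The glue (294,190) and the offcut (265,197) are well behind. Next I'll take wrist views over the rack and then the stand.

```bash
cat >> h.py <<'E'
def quat(deg):
    a=np.radians(deg)/2; return [np.cos(a),np.sin(a),0,0]   # tool y axis = (sin deg,-cos deg)
def wray(k,p):
    K=np.array(k["K"]);f=K[0,0];d=np.array([p[0]-K[0,2],p[1]-K[1,2]]);r=np.linalg.norm(d);th=r/f
    v=np.r_[d/r*np.sin(th),np.cos(th)] if r>0 else np.array([0,0,1.])
    R=np.array(k["R"]);return -R.T@np.array(k["t"]),R.T@v
def watz(k,p,z):
    C,d=wray(k,p);return C+d*(z-C[2])/d[2]
def wproj(k,X):
    K=np.array(k["K"]);x=np.array(k["R"])@X+np.array(k["t"]);th=np.arctan2(np.hypot(x[0],x[1]),x[2]);return K[:2,2]+K[0,0]*th*x[:2]/np.hypot(x[0],x[1])
def look(name,qs,tag=None):
    import cv2
    k=ctrl.get_calibration("wrist");im=ctrl.snapshot("wrist")
    if tag: cv2.imwrite(f"pics/{tag}.png",im)
    for q,z in qs.items():
        for d in ctrl.landmark_of("wrist",q)[:2]: print(name,q,np.round(d["pixel"],1),round(d["score"],2),watz(k,d["pixel"],z).round(4))
    return k,im
E
python3 - <<'E'
from h import *
import cv2
for d in (90,-90,0):
    for p in ([.45,-.18,.4],[.5,.22,.42],[.5,.28,.22]):
        j=ctrl.ik(p,quat(d)); print(d,p,None if j is None else np.round(j,2))
d=90 if ctrl.ik([.45,-.18,.4],quat(90)) is not None else -90
ctrl.move_ptp([.45,-.18,.40],quat(d))
k,im=look("A",dict(upper_bore=.126,lower_bore=.071,stand=0,thin_rod=.015),"wA")
print(np.round(k["K"],1).tolist(),np.round(k["R"],3).tolist(),-np.array(k["R"]).T@k["t"])
for q in("thin_rod","stand"):
    for r in ctrl.outline_of("wrist",q)[:2]: print(q,r["score"],r["box"])
ctrl.move_ptp([.49,.22,.42],quat(d))
k2,im2=look("B",dict(free_hole=.06,rack=0,thick_rod=.01,punch=.01),"wB")
print(-np.array(k2["R"]).T@k2["t"])
for q in("thick_rod","punch","rack"):
    for r in ctrl.outline_of("wrist",q)[:2]: print(q,r["score"],r["box"])
cv2.imwrite("pics/wAB.png",cv2.resize(np.hstack([im,im2]),(800,300)))
print(ctrl.observe()["t"])
E
```

```text
90 [0.45, -0.18, 0.4] [ 0.68  0.17 -0.47  1.7   0.08  1.3   0.19]
90 [0.5, 0.22, 0.42] [ 0.26  0.43 -1.13  1.5   0.39  1.46 -0.87]
90 [0.5, 0.28, 0.22] [ 0.13  0.71 -1.16  1.73  0.7   1.18 -1.22]
-90 [0.45, -0.18, 0.4] [-0.7   0.18  1.17  1.79 -0.17  1.29 -2.63]
-90 [0.5, 0.22, 0.42] [ 0.23  0.41 -1.06  1.5   0.36  1.44  2.3 ]
-90 [0.5, 0.28, 0.22] [ 0.09  0.66 -1.07  1.73  0.63  1.14  1.98]
0 [0.45, -0.18, 0.4] [ 0.45  0.14 -0.21  1.71  0.03  1.29 -1.33]
0 [0.5, 0.22, 0.42] [ 0.22  0.4  -1.04  1.5   0.34  1.44 -2.4 ]
0 [0.5, 0.28, 0.22] [-0.01  0.58 -0.87  1.74  0.5   1.06 -2.62]
A upper_bore [253.5 164.4] 0.97 [ 0.4488 -0.1768  0.126 ]
A lower_bore [254.2 161.1] 0.74 [ 0.4496 -0.1815  0.071 ]
A stand [264.3 154.7] 0.77 [ 0.4666 -0.1822  0.    ]
A thin_rod [253.8 155.7] 0.64 [ 0.449  -0.1817  0.015 ]
[[297.3, 0.0, 253.6], [0.0, 297.3, 189.7], [0.0, 0.0, 1.0]] [[1.0, -0.004, -0.001], [-0.003, -0.967, 0.253], [-0.002, -0.253, -0.967]] [ 0.44960469 -0.11342755  0.49289018]
thin_rod 0.69 [255.7, 171.9, 7.6, 22.8]
stand 0.91 [265.2, 158.1, 93.5, 85.4]
B free_hole [259.7 148.2] 0.81 [0.4994 0.2334 0.06  ]
B rack [261.2 146.2] 0.81 [0.5032 0.2298 0.    ]
B thick_rod [262.  109.1] 0.51 [0.5042 0.2939 0.01  ]
B punch [261.3 180. ] 0.48 [0.5032 0.172  0.01  ]
B punch [344.  217.4] 0.37 [0.6576 0.101  0.01  ]
[0.49044355 0.28687804 0.51307385]
thick_rod 0.53 [262.6, 106.7, 11.2, 9.9]
punch 0.67 [262.0, 192.4, 4.8, 20.0]
rack 0.88 [261.1, 147.7, 41.3, 119.5]
5.125
```

View pics/wAB.png

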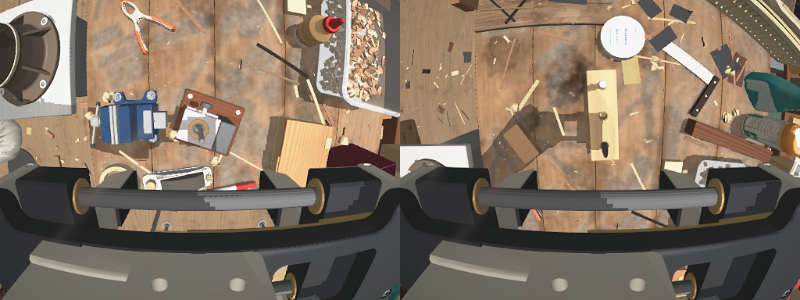

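The wrist views show the stand (~200,128 in the montage), and the rack with the thick rod (602,84), hole (~603,117) and punch (604,150). The free_hole estimates disagree by 10 mm in y, so I'll overlay a fitted rack model on enlarged crops to check.

```bash
cat > c.py <<'E'
from h import *
import cv2
k=ctrl.get_calibration("wrist")
im=cv2.imread("pics/wB.png");m=ctrl.outline_of("wrist","rack")[0]["mask"]
ys,xs=np.nonzero(m)
print("rack mask rows/cols",ys.min(),ys.max(),xs.min(),xs.max())
for r in (ys.min(),ys.max()): print("ends z=.06",watz(k,[xs[ys==r].mean(),r],.06).round(4))
# edges per row -> rack axis
for r in (ys.min()+8,(ys.min()+ys.max())//2,ys.max()-8): print(r,watz(k,[xs[ys==r].min(),r],.06).round(4),watz(k,[xs[ys==r].max(),r],.06).round(4))
for q in("thick_rod","punch"):
    o=ctrl.outline_of("wrist",q)[0]["mask"];a,b=np.nonzero(o);print(q,"rows",a.min(),a.max(),"cols",b.min(),b.max(), "top-centre at z .19/.14",watz(k,[b.mean(),a.mean()],.19 if q[0]=='t' else .14).round(4))
def crop(im,u,v,w,h,s): return cv2.resize(im[v-h//2:v+h//2,u-w//2:u+w//2],None,fx=s,fy=s,interpolation=cv2.INTER_CUBIC)
C=[crop(im,262,150,66,130,4.4)]
t=cv2.imread("pics/top.png");s=cv2.imread("pics/scene.png");a=cv2.imread("pics/wA.png")
H=572
C=[cv2.resize(x,(int(x.shape[1]*H/2/x.shape[0]) ,H//2)) for x in (crop(im,262,150,120,130,4),crop(t,188,219,90,80,4),crop(s,176,180,90,100,4),crop(a,258,165,120,110,4),crop(t,335,238,80,80,4),crop(s,290,285,100,110,4))]
rows=[np.hstack(C[:3]),np.hstack(C[3:])];w=min(800,max(x.shape[1] for x in rows))
rows=[cv2.copyMakeBorder(x,0,0,0,max(0,w-x.shape[1]),cv2.BORDER_CONSTANT)[:,:w] for x in rows]
cv2.imwrite("pics/crops.png",np.vstack(rows)); print([x.shape for x in C])
E
python3 c.py
```

```text
rack mask rows/cols 89 205 239 280
ends z=.06 [0.5076 0.3253 0.06  ]
ends z=.06 [0.4781 0.1437 0.06  ]
97 [0.4677 0.3132 0.06  ] [0.5219 0.3132 0.06  ]
147 [0.4718 0.2366 0.06  ] [0.527  0.2366 0.06  ]
197 [0.4742 0.1571 0.06  ] [0.5315 0.157  0.06  ]
thick_rod rows 103 112 cols 254 265 top-centre at z .19/.14 [0.4958 0.2942 0.19  ]
punch rows 182 200 cols 258 265 top-centre at z .19/.14 [0.5    0.1894 0.14  ]
[(286, 264, 3), (286, 321, 3), (286, 257, 3), (286, 312, 3), (286, 286, 3), (286, 260, 3)]
```

View pics/crops.png

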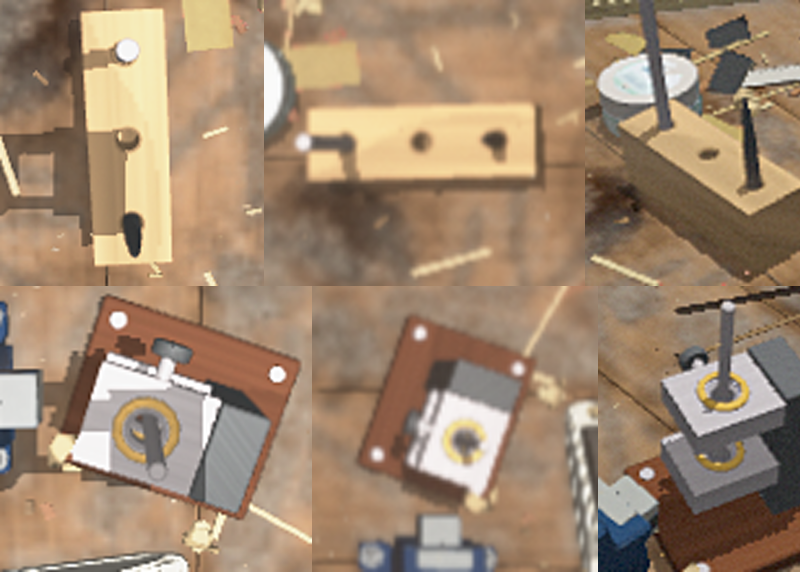

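The crops show the hole at wrist px (259.7,147.7), which confirms y≈0.233. The upper collar centre is at (254.2,165.4), and the thin rod leans slightly. I'll go back over the stand for a closer look and measure the lean.

```bash
python3 - <<'E'
from h import *
import cv2
ctrl.move_ptp([.45,-.178,.31],quat(90))
k,im=look("C",dict(upper_bore=.126,lower_bore=.071,thin_rod=.015,thumb=0) if 0 else dict(upper_bore=.126,lower_bore=.071,thin_rod=.015),"wC")
r=ctrl.outline_of("wrist","thin_rod")
if r:
    m=r[0]["mask"];a,b=np.nonzero(m);print(r[0]["score"],a.min(),a.max(),b.min(),b.max())
    for row in range(a.min(),a.max()+1,3): print(row,b[a==row].min(),b[a==row].max())
u,v=wproj(k,np.array([.4495,-.178,.126])).astype(int);print(u,v,wproj(k,np.array([.449,-.178,.195])))
cv2.imwrite("pics/C.png",cv2.resize(im[v-60:v+60,u-70:u+70],None,fx=4.5,fy=4.5,interpolation=cv2.INTER_CUBIC));print("crop origin",u-70,v-60,ctrl.observe()["t"])
E
```

```text
C upper_bore [250.9 188.3] 0.83 [ 0.4479 -0.18    0.126 ]
C lower_bore [253.3 175.1] 0.78 [ 0.4502 -0.1785  0.071 ]
C lower_bore [251.7 186.8] 0.44 [ 0.4483 -0.1923  0.071 ]
0.87 178 219 251 263
178 252 255
181 251 258
184 251 258
187 251 259
190 251 260
193 251 260
196 251 261
199 251 261
202 251 261
205 252 262
208 252 262
211 253 262
214 253 263
217 254 262
252 186 [251.67293529 208.91449277]
crop origin 182 126 7.0583
```

View pics/C.png

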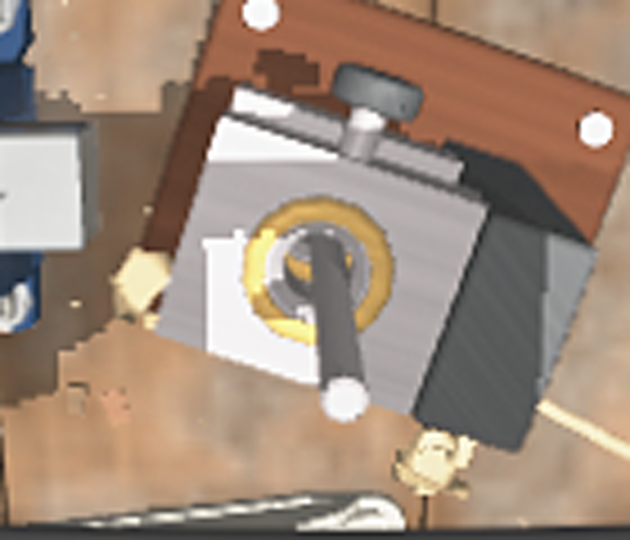

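```bash
python3 - <<'E'
from h import *
from scipy.optimize import least_squares
k=ctrl.get_calibration("wrist")
top=np.array([258.3,214.1]); cl=[(187,255.),(190,255.5),(196,256.),(202,256.3),(208,257.2)]
print("bore",watz(k,[252.3,185.6],.126).round(4),"top",watz(k,top,.195).round(4))
def line_res(pf,p,a,b):  # perp distance of pixel p from image of segment
    A,B=pf(a),pf(b);d=(B-A)/np.linalg.norm(B-A);n=np.array([-d[1],d[0]]);return (np.array(p)-A)@n
def f(q,prior=1):
    T=np.array([q[0],q[1],.195]);L=np.array([q[2],q[3],.015])
    w=lambda X:wproj(k,X);s=lambda X:proj("scene",X)
    r=list((w(T)-top)/.7)
    r+=[line_res(w,(c,ro),L,T)/.7 for ro,c in cl]
    r+=[line_res(s,p,L,T)/.5-q[4] for p in ((289.3,237.),(288.1,271.9))]
    r+=[q[4]/4]
    for z,in ((.123,),(.105,),(.068,),(.05,)):
        X=L+(T-L)*(z-.015)/.18; d=np.hypot(X[0]-.4498,X[1]+.1777); r.append(max(0,d-.00375)/.0007)
    return r
o=least_squares(f,[.4535,-.1817,.45,-.18,0]);print(o.x.round(4),o.cost,np.round(o.fun,1))
print("sd",np.sqrt(np.diag(np.linalg.pinv(o.jac.T@o.jac))).round(4))
x=o.x;print("tilt deg",np.degrees(np.arctan2(x[0]-x[2],.18)),np.degrees(np.arctan2(x[1]-x[3],.18)))
E
```

```text
bore [ 0.4488 -0.1777  0.126 ] top [ 0.4535 -0.1825  0.195 ]
[ 0.453  -0.1819  0.4498 -0.181  -4.8828] 5.821351249281342 [-1.  -1.1  0.3 -0.1  0.   0.4 -0.1 -2.   1.7 -1.2  0.8  0.5  0.   0. ]
sd [4.000e-04 5.000e-04 1.300e-03 1.300e-03 8.099e-01]
tilt deg 1.0241628810919472 -0.27214528650088293
```

```bash
python3 - <<'E'
from h import *
import cv2
ctrl.move_gripper(.05,30)
ctrl.servo_line([.4527,-.1818,.219],speed=.1)
ctrl.move_gripper(0,30)
o=ctrl.observe();print(o["t"],o["width"],o["ft_force"].round(2) if hasattr(o["ft_force"],'round') else o["ft_force"],o["gripper_force"])
print(ctrl.servo_line([.4527,-.1818,.39],speed=.1))
o=ctrl.observe();print(o["t"],o["width"],np.round(o["ft_force"],2),np.round(o["ee_pos"],4))
ims=[]
for c in ("scene","top","wrist"):
    ims.append(ctrl.snapshot(c))
    for d in ctrl.landmark_of(c,"thin_rod")[:2]: print(c,d["pixel"],d["score"])
    if c!="top":
        for d in ctrl.outline_of(c,"thin_rod")[:1]:
            a,b=np.nonzero(d["mask"]);print(d["score"],[(r,b[a==r].min(),b[a==r].max()) for r in range(a.min(),a.max()+1,6)])
    print("vertical exp",[np.round(proj(c,np.array([.4527,-.1818,z])) if c!="wrist" else wproj(ctrl.get_calibration("wrist"),np.array([.4527,-.1818,z])),1) for z in (.186,.25,.32)])
cv2.imwrite("pics/D.png",np.hstack([cv2.resize(ims[0][150:330,200:380],(400,400)),cv2.resize(ims[2][100:330,150:380],(400,400))]))
E
```

```text
9.7083 0.006917164076726246 [-0.39  0.2  -0.16] 30.00008934410289
False
11.5667 0.007604663186527092 [ 0.09  0.16 -0.44] [ 0.4525 -0.1818  0.3895]
scene [291.4, 242.2] 0.94
0.7 [(169, np.int64(295), np.int64(297)), (175, np.int64(295), np.int64(298)), (181, np.int64(295), np.int64(297)), (187, np.int64(295), np.int64(297)), (193, np.int64(293), np.int64(296)), (199, np.int64(292), np.int64(296)), (205, np.int64(291), np.int64(296)), (211, np.int64(291), np.int64(295)), (217, np.int64(290), np.int64(295)), (223, np.int64(291), np.int64(293)), (229, np.int64(290), np.int64(293)), (235, np.int64(290), np.int64(292))]
vertical exp [array([292.4, 240.6]), array([294.6, 207.3]), array([297.4, 165.8])]
top [341.3, 241.5] 0.55
vertical exp [array([343.3, 240.9]), array([348.9, 242.2]), array([355.9, 243.8])]
wrist [251.9, 179.3] 0.65Traceback (most recent call last):
  File "<stdin>", line 15, in <module>
    return umr_minimum(a, axis, None, out, keepdims, initial, where)
ValueError: zero-size array to reduction operation minimum which has no identity
```

```bash
python3 - <<'E'
from h import *
import cv2
k=ctrl.get_calibration("wrist");print("tip",watz(k,[251.9,179.3],.187).round(4),"exp",wproj(k,np.array([.4527,-.1818,.187])).round(1))
ctrl.servo_line([.499,.2335,.39],speed=.2)
ctrl.servo_line([.499,.2335,.29],speed=.1)   # tip ~ .085
o=ctrl.observe();print(o["t"],o["width"],np.round(o["ee_pos"],4))
k,im=look("E",dict(free_hole=.06,thin_rod=.086,thick_rod=.01,rack=0),"wE")
print("exp tip",wproj(k,np.array([.499,.2335,.086])).round(1),"hole",wproj(k,np.array([.499,.2335,.06])).round(1))
s=ctrl.snapshot("scene")
print([d["pixel"] for d in ctrl.landmark_of("scene","thin_rod")],proj("scene",np.array([.499,.2335,.086])))
u,v=wproj(k,np.array([.499,.2335,.06])).astype(int)
print(u,v)
cv2.imwrite("pics/E.png",np.hstack([cv2.resize(im[v-60:v+60,u-60:u+60],(400,400),interpolation=cv2.INTER_CUBIC),cv2.resize(s[100:230,110:240],(400,400),interpolation=cv2.INTER_CUBIC)]))
E
```

```text
tip [ 0.4504 -0.1803  0.187 ] exp [254.1 180.7]
15.3583 0.007336179823888973 [0.4992 0.2338 0.2907]
E free_hole [254.  175.2] 0.93 [0.4994 0.2339 0.06  ]
E thin_rod [250.7 179. ] 0.67 [0.496  0.2354 0.086 ]
E thick_rod [253.3 119.2] 0.62 [0.4986 0.295  0.01  ]
E thick_rod [251.6 175.8] 0.58 [0.4964 0.2226 0.01  ]
E rack [255.9 167.3] 0.68 [0.502  0.2319 0.    ]
exp tip [253.7 180.8] hole [253.7 175.5]
[[171.2, 172.2]] [171.71840991 173.20234577]
253 175
```

View pics/E.png

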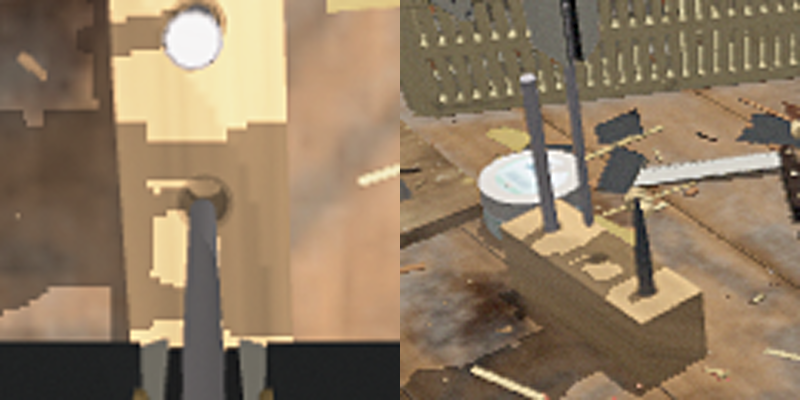

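Left view: the tip is ~1.5 px left of and slightly above the hole centre. Right view: the rod hangs above the rack, vertical. I'll apply a small correction and insert, with a force guard.

```bash
python3 - <<'E'
from h import *
ctrl.servo_line([.501,.2322,.29],speed=.05)
print("early contact",ctrl.servo_line([.501,.2322,.225],speed=.05,threshold=5))
o=ctrl.observe();print(o["t"],np.round(o["ee_pos"],4),np.round(o["ft_force"],2))
if o["ee_pos"][2]<.23:
    print("floor",ctrl.servo_line([.501,.2322,.209],speed=.03,threshold=4))
    o=ctrl.observe();print(o["t"],np.round(o["ee_pos"],4),np.round(o["ft_force"],2))
E
```

```text
early contact False
17.4083 [0.5011 0.2323 0.2253] [-0.26 -0.32 -0.56]
floor True
17.8333 [0.5013 0.2324 0.2136] [-0.62 -1.18  6.52]
```

```bash
python3 - <<'E'
from h import *
import cv2
ctrl.move_gripper(.05,30)
p=ctrl.observe()["ee_pos"]
ctrl.servo_line([p[0],p[1],.30],speed=.12)
ctrl.servo_line([.497,.293,.30],speed=.12)
k,im=look("F",dict(free_hole=.06,thick_rod=.01,thin_rod=.01,punch=.01),"wF")
r=ctrl.outline_of("wrist","thick_rod")
for d in r[:2]:
    a,b=np.nonzero(d["mask"]);print(d["score"],a.min(),a.max(),b.min(),b.max())
o=ctrl.observe();print(o["t"],o["ee_pos"],wproj(k,np.array([.497,.293,.19])))
s=ctrl.snapshot("scene");u,v=wproj(k,np.array([.497,.293,.125])).astype(int);print(u,v)
cv2.imwrite("pics/F.png",np.hstack([cv2.resize(im[v-70:v+70,u-70:u+70],(400,400),interpolation=cv2.INTER_CUBIC),cv2.resize(s[100:230,110:240],(400,400),interpolation=cv2.INTER_CUBIC)]))
E
```

```text
F free_hole [257.1 224.7] 0.57 [0.5004 0.2297 0.06  ]
F thick_rod [257.9 167.2] 0.64 [0.5018 0.2904 0.01  ]
F thin_rod [258.8 207.4] 0.73 [0.5032 0.2352 0.01  ]
20.5167 [0.49725319 0.29229022 0.30003745] [254.31483478 209.00284271]
254 186
```

View pics/F.png

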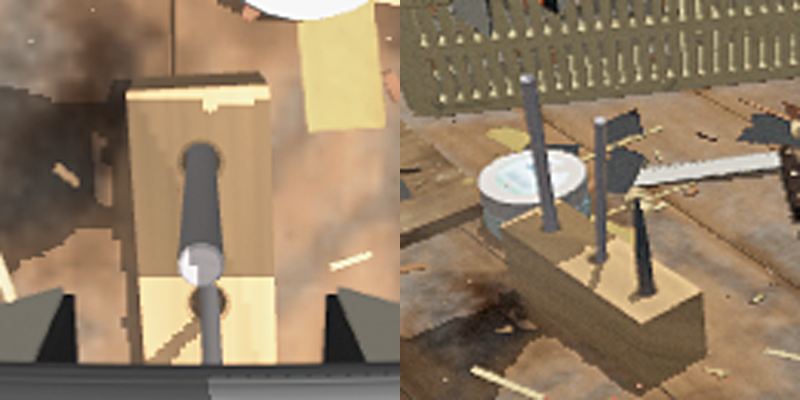

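The thin rod stands in the middle hole. The thick rod's top is at wrist px (253.7,207.7), within 1 mm of where I expected. Next: grasp it, lift it clear and carry it over the stand.

```bash
python3 - <<'E'
from h import *
import cv2
k=ctrl.get_calibration("wrist");print("top",watz(k,[253.7,207.7],.19).round(4),"hole",watz(k,[254.,171.7],.06).round(4))
ctrl.servo_line([.4968,.2937,.222],speed=.1)
ctrl.move_gripper(0,40)
o=ctrl.observe();print(o["t"],o["width"],np.round(o["ft_force"],2),np.round(o["ee_pos"],4))
ctrl.servo_line([.4968,.2937,.43],speed=.12)
o=ctrl.observe();print(o["t"],o["width"],np.round(o["ft_force"],2),np.round(o["ee_pos"],4))
ctrl.servo_line([.4495,-.1777,.43],speed=.2)
ctrl.servo_line([.4495,-.1777,.37],speed=.1)  # tip ~.158
o=ctrl.observe();print(o["t"],o["width"],np.round(o["ft_force"],2),np.round(o["ee_pos"],4))
k,im=look("G",dict(upper_bore=.126,thick_rod=.158,lower_bore=.071),"wG")
print("exp tip",wproj(k,np.array([.4495,-.1777,.158])).round(1),"bore",wproj(k,np.array([.4495,-.1777,.126])).round(1))
s=ctrl.snapshot("scene");
for d in ctrl.landmark_of("scene","thick_rod")[:1]: print(d["pixel"],proj("scene",np.array([.4495,-.1777,.158])))
for d in ctrl.outline_of("scene","thick_rod")[:1]:
    a,b=np.nonzero(d["mask"]);print(d["score"],[(r,int(b[a==r].min()),int(b[a==r].max())) for r in np.unique(a)[::6]])
print([proj("scene",np.array([.4495,-.1777,z])).round(1) for z in (.158,.22,.28)])
u,v=wproj(k,np.array([.4495,-.1777,.13])).astype(int);print(u,v)
cv2.imwrite("pics/G.png",np.hstack([cv2.resize(im[v-50:v+50,u-50:u+50],(400,400),interpolation=cv2.INTER_CUBIC),cv2.resize(s[190:320,225:355],(400,400),interpolation=cv2.INTER_CUBIC)]))
E
```

```text
top [0.4968 0.2939 0.19  ] hole [0.4971 0.2944 0.06  ]
22.2 0.01114150620413939 [ 0.79 -0.74  0.47] [0.4969 0.2937 0.222 ]
24.0833 0.01117599625973 [-0.02 -0.64 -2.32] [0.4967 0.2935 0.4294]
27.35 0.011170055657594786 [ 0.59 -0.1  -1.94] [ 0.4498 -0.1776  0.3705]
G upper_bore [253.7 172.6] 0.78 [ 0.4495 -0.1776  0.126 ]
G thick_rod [256.7 181.6] 0.73 [ 0.4526 -0.1809  0.158 ]
G lower_bore [251.9 165.3] 0.91 [ 0.4471 -0.1787  0.071 ]
exp tip [253.7 178.7] bore [253.7 172.7]
[289.3, 252.8] [288.12809111 253.60393485]
0.79 [(np.int64(155), 298, 299), (np.int64(161), 297, 298), (np.int64(167), 297, 298), (np.int64(173), 297, 298), (np.int64(179), 296, 297), (np.int64(185), 289, 297), (np.int64(191), 289, 296), (np.int64(197), 288, 296), (np.int64(203), 288, 296), (np.int64(209), 288, 296), (np.int64(215), 287, 295), (np.int64(221), 287, 294), (np.int64(227), 287, 294), (np.int64(233), 286, 293), (np.int64(239), 286, 293), (np.int64(245), 286, 293), (np.int64(251), 285, 292)]
[array([288.1, 253.6]), array([290., 223.]), array([292. , 189.9])]
253 173
```

View pics/G.png

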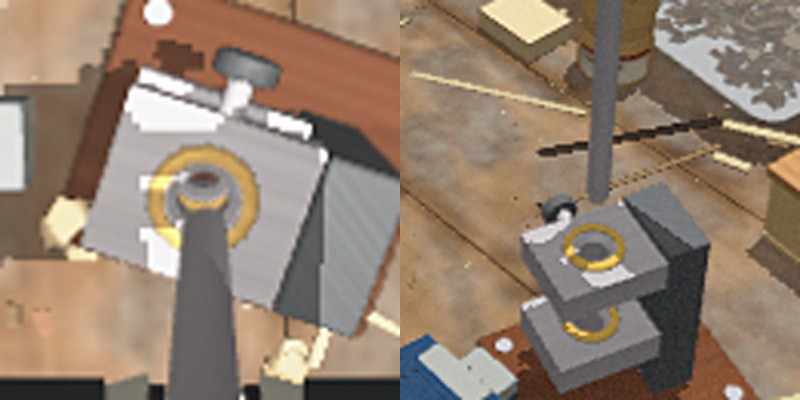

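The rod tip and collar line up within ~1 px: tip centre ~(253.8,178.6) against the 178.7 expected, collar (253.4,172.4). I'll insert with a force guard.

```bash
cat > ins.py <<'E'
from h import *
x,y=.4495,-.1777
for z in (.335,.30,.275,.244):
    c=ctrl.servo_line([x,y,z],speed=.04,threshold=6)
    o=ctrl.observe();print(z,c,round(o["t"],2),np.round(o["ee_pos"],4),np.round(o["ft_force"],2),round(o["width"],4),np.round(o["moment"],2))
    if c: break
E
python3 ins.py
```

```text
0.335 False 28.73 [ 0.4497 -0.1777  0.3352] [-0.51  0.15 -1.43] 0.0107 [-0.   -0.13 -0.02]
0.3 False 29.75 [ 0.4497 -0.1777  0.3002] [ 0.29  0.14 -1.86] 0.0109 [ 0.02 -0.12 -0.01]
0.275 False 30.52 [ 0.4496 -0.1777  0.2751] [-0.23 -0.99 -1.4 ] 0.0114 [-0.02 -0.04 -0.03]
0.244 False 31.45 [ 0.4496 -0.1777  0.2442] [ 0.78 -0.29 -2.07] 0.0111 [-0.04 -0.12 -0.04]
```

No contact all the way down. I'll check the final state in the scene picture.

```bash
python3 - <<'E'
from h import *
import cv2
s=ctrl.snapshot("scene")
print([d["pixel"] for d in ctrl.landmark_of("scene","thick_rod")[:1]],proj("scene",np.array([.4495,-.1777,.032])),proj("scene",np.array([.4495,-.1777,.015])))
cv2.imwrite("pics/H.png",np.hstack([cv2.resize(s[210:340,225:355],(400,400),interpolation=cv2.INTER_CUBIC),cv2.resize(s[100:230,130:325],(400,267))if 0 else cv2.resize(s[100:230,130:325],(400,400))]))
E
```

```text
[[287.0, 306.8]] [284.9142033  306.33218786] [284.5296897  312.64066268]
```

View pics/H.png

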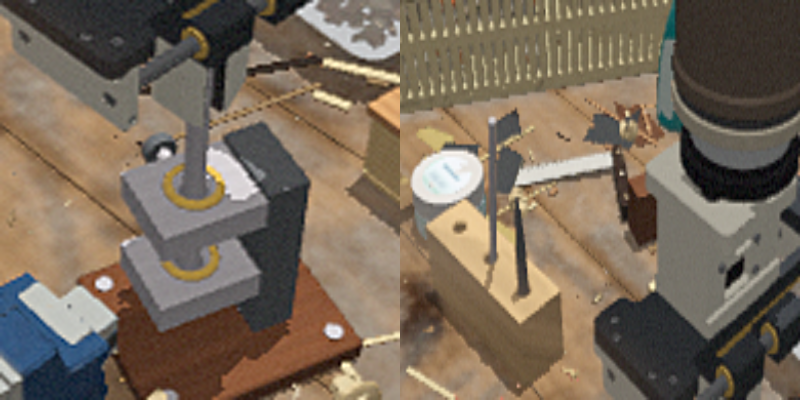

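The rod passes through both collars ((193,185) and (190,258) in the left crop). The thin rod (490,190) and the punch (520,245) stand in the rack. The lower end is at about z 0.032, between the base and the lower bushing.

```bash
python3 -c "
from workcell import ctrl
print(ctrl.hand_in())"
```

```text
the job is handed in; nothing more can be done
None
```

I handed the job in: the thin rod stands in the rack's middle hole, and the gripper still holds the thick rod through both bushings with its lower end about 17 mm above the base (computed from the arm pose, not directly visible).

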